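Nudge the amplifier's power module home on its hidden socket

TASK

The power module in the open amplifier is not home yet. Take the drift from the tool tray and with it nudge the module along its guides, in small gentle taps, until you feel its plug come up fully home against the socket hidden under the shelf; do not drive it any harder than that, and do not touch the module with the gripper. Then lay the drift back flat in the tray, leaving everything else where it is.

Things in the scene. Friction and masses are not known exactly. Their poses are not given: they have to be found in the camera images.
- amplifier: Open amplifier case, fixed, 262 mm (x) by 340 mm (y), its cover off: open above and at both y ends. Origin: centre of its underside, on the table. Floor 13 mm above the table; lips at the y ends 21 mm; front panel (+x) 75 mm and rear panel (-x, towards the robot) 70 mm high. What stands beside the bay is at least 50 mm from its centre line and under 65 mm above the table.
- bay (a point): Point on the amplifier's floor in the middle of the case, on the centre line of the module bay; axes as the amplifier's. Along y run two guide rails 82 mm apart, from y = -90 to +145 mm. Their lips reach over the edges of the module's base plate, so that it can only slide along y, with about 1 mm of play.
- shelf_edge (a point): Middle of the top front edge of the steel shelf over the head of the bay, 39 mm above the table; the shelf reaches 100 mm on from here (+y) and 62 mm to each side, with a circuit board on it up to 57 mm above the table. Out of sight under it are an earthing spring, 29 mm beyond this edge, and the fixed socket, its face anywhere from 40 to 72 mm beyond (units differ).
- flange (a point): Middle of the outer face of the upturned flange at the module's -y end: the face to nudge. 64 mm wide, from 16 to 53 mm above the table; this point is 42 mm above it. +y of this frame is the way home. It slides against 1 to 5 N and stays where left; while the plug passes the earthing spring, for some 15 mm, against 3 to 9 N: that yields and is no stop. Home, it butts rigidly. It bears 25 N, no more.
- plug_face (a point): Middle of the front face of the plug at the module's +y end, 134 mm ahead (+y) of the flange's outer face, 27 mm above the table. The power module is a loose circuit board on an aluminium base plate 80 x 130 mm, 0.35 to 0.7 kg, lying in the bay; at the start the plug is just under the shelf's edge, 18 to 66 mm short of the socket.
- drift_mid (a point): Middle of the drift (half-way along and half-way up), the tool for nudging: a stiff straight bar 150 mm long, 70 g, lying flat in the tray; +x runs along it to its tip. Wooden handle 20 x 20 mm from x = -75 to +20 mm, steel ferrule to +28 mm, nylon tip 16 x 16 mm to +75 mm. Grip it across near the middle.
- drift_tip (a point): Centre of the drift's nylon end face, 75 mm ahead of its middle (+x).
- tray: Shallow open tool tray, fixed, 220 (x) x 150 (y) x 16 mm high, walls and floor 4 mm. Origin: centre of its underside. The drift lies along x in one half of it, 30 mm to the side of the middle, the screwdriver in the other half; either way round.
- screwdriver: screwdriver about 150 mm long lying in the tool tray beside the drift; bystander. Origin: centre of its underside.
- dish: small white dish, 68 mm across, 22 mm high, beyond the tray; bystander. Origin: centre of its underside.
- knob_off: turned aluminium volume knob, 40 mm across, 18 mm high, standing on the table near the tray; bystander. Origin: centre of its underside.
- tape: flat roll of tape, 76 mm across, 18 mm high; bystander. Origin: centre of its underside.
- meter: hand multimeter lying on its back, 150 x 75 x 30 mm; bystander. Origin: centre of its underside.
- spare_board: loose circuit board, 100 x 140 mm, on the bubble sheet; bystander. Origin: centre of its underside.

How it is judged:
By the outcome, as a careful person would: the job done as asked, in the order asked, and still so for the second after the job is handed in, with the robot touching nothing.
It also fails if it takes over 72 s, if anything falls off the work surface, if the arm or the gripper's body presses on something with over 40 N, if the wrist force passes 120 N, or if a joint passes its speed limit or range.

ROBOT

A 6-joint arm with a two-finger parallel gripper is mounted at the origin on the work surface. World frame = base frame: x ahead of the robot, y to its left, z up, the work surface at z = 0. Lengths are in mm, angles in degrees, forces in N, time in s.
With the tool pointing down it reaches from about 350 to 850 mm from the base axis. Payload 8.1 kg.
Tool frame: the origin (TCP) lies midway between the tips of the shut fingers; the grasp point (between the pads) lies 19 mm behind it; z points along the fingers, x is the direction in which the jaws open and shut, and the axes are right-handed (so a half turn about z gives the same grasp; the last joint's range is limited). The gripper opens to 85 mm and grips with 20 to 120 N. Pads are 22 mm wide; open, the fingers measure 114 mm over their backs; the gripper's body (76 mm by 85 mm) begins 54 mm behind the grasp point. The pads swing forward as they close: fully open they stand 13 mm farther back than shut.
Start: joints at [-72.559, 7.471, 85.268, -0, 87.261, -4.893], TCP at [228.022, -554.988, 231.292] pointing down, gripper open.
Joint ranges: [-169.43, 169.43], [-51.17, 129.36], [1.28, 143.12], [-76.62, 256.62], [0, 156.53], [-152.29, 152.29]. Speed limits (degrees/s): [136.94, 136.94, 159.86, 180, 180, 180].

INTERFACE

Orientations are given as [roll, pitch, yaw] about the fixed x, y, z axes, in that order (R = Rz(yaw) Ry(pitch) Rx(roll)).
In Python, from bench import monitor, cams, r gives the robot as it stands.
- The arm moves only by the tool jog_arm, never from a script. Its arguments are lists of equal length, an entry for each row: "offset": the shift along the tool's x, y, z in mm, a list of three; "delta_rot": the turn, a rotation vector about the tool's x, y, z in degrees, a list of three; "jaw": the opening in per cent of the stroke, from 0 (shut) to 100 (fully open). In form: {"offset": [[x, y, z], ...], "delta_rot": [[rx, ry, rz], ...], "jaw": [jaw, ...]}. A call has 1 to 20 rows; each row shifts and turns the pose as measured when the row begins, along the tool's axes as they then stand; what a row does not reach is not made up. A row lasts 1/10 s, in which the tool goes at most 50 mm and 8.59 degrees, less where a joint would pass 70% of its speed; a pose out of reach is approached as far as the arm can. A call is refused whole if a number of a shift passes 50 or a number of a turn 8.59, either way. A call with a gripper value outside its range is refused whole. The fingers move at their own pace and stop on an object; "newtons" is the grip in N (left out, the last holds). Time passes only in rows, so rows that do not move let the fingers close. It gives the time, the measured TCP pose, the force and the opening at its end, in the units of the state.
- monitor.sense(): the state, without advancing time (a new reading comes with each control period).
- cams.snapshot(name): name is "scene" or "top" or "wrist"; returns (picture, depth): 400x640x3 uint8, red, green, blue; 400x640 float32, mm along the optical axis (not along the pixel's ray), 0 where there is no reading.
- cams.camera_model(name): a dict with "K" (3x3 intrinsics, pixels), "camera_from_world" (4x4, takes a point from world to camera coordinates). Camera axes: x right, y down, z forward; pixel columns grow to the right and rows downward; lengths in mm; the calibration is good to about 2 mm. A picture is of the moment at which its call begins: read the wrist's pose just before it. camera_model takes no time and is no camera call; for the wrist camera it gives the pose at the moment of the call.
- r.hand_in(): hands the job in, once; it reports no verdict.
The state is a dict: "time": time; "joint_pos": joint angles; "qd": joint speeds; "joint_efforts": joint torques, N m; "tool_pos": TCP position; "tcp_rot": TCP orientation; "ft_force": force on the tool from outside, world axes, zero at the start; "wrist_torque": the same for the moment, N m; "finger_gap": finger opening in mm.
Only numpy, scipy, OpenCV 4.12 (cv2) and the standard library are available. Lean on these libraries where they do the work, as an engineer would, in place of code of your own. Each camera call takes 0.05 s, during which the arm holds its last target.

## Working session

There is one attempt and no reset: what is moved stays moved. The work goes in short steps, Python scripts to look and compute and a tool call to move; the robot and the scene stay as the last step left them, time stands still between calls to the robot, and variables do not carry over. Pictures are saved under pics/ and viewed, and the job is handed in when it is done.

Besides the shell and the picture viewer there is one more tool, called after "Request:" by a JSON object that holds its "fn" and its "kwargs", one argument or row to a line. jog_arm: Moves the arm, as the interface text tells. Its arguments: {"type":"object","properties":{"offset":{"type":"array","items":{"type":"array","items":{"type":"number"}}},"delta_rot":{"type":"array","items":{"type":"array","items":{"type":"number"}}},"jaw":{"type":"array","items":{"type":"number"}},"newtons":{"type":"number"}},"required":["offset","delta_rot","jaw"]}

```bash
ls; mkdir -p pics
python3 - <<'E'
from bench import monitor,cams,r
import cv2,numpy as np
print(monitor.sense())
for n in ['top','scene']:
    p,d=cams.snapshot(n); cv2.imwrite(f'pics/{n}0.png',p[:,:,::-1]); np.savez(f'{n}0.npz',p=p,d=d)
    m=cams.camera_model(n); print(n,m)
E
```

```text
pics
{'time': 0.0, 'joint_pos': array([-7.25602405e+01,  7.51413748e+00,  8.53310472e+01,  4.36816304e-04,
        8.72580129e+01, -4.89305707e+00]), 'qd': array([ 0.01187194, -0.01939883, -0.06656229, -0.07914969,  0.04525804,
        0.04911236]), 'joint_efforts': array([ 4.87098041e-04, -5.69393063e+01, -5.00557065e+01, -2.46501622e-04,
        1.46213325e-02,  1.95247543e-05]), 'tool_pos': array([ 227.85285442, -554.47000702,  230.23756892]), 'tcp_rot': array([-1.79990763e+02,  1.02784349e-01, -6.76671964e+01]), 'ft_force': array([ 0.52294543,  0.32653214, -0.73159655]), 'wrist_torque': array([ 0.03251615, -0.04129864, -0.0493816 ]), 'finger_gap': 85.44594803913333}
top {'K': array([[361.07279349,   0.        , 322.43573631],
       [  0.        , 361.07279349, 202.46083174],
       [  0.        ,   0.        ,   1.        ]]), 'camera_from_world': array([[-2.24318544e-02, -9.99730119e-01, -6.04163665e-03,
         3.73879288e+01],
       [-9.90153178e-01,  2.30514054e-02, -1.38077211e-01,
         5.69429298e+02],
       [ 1.38179215e-01,  2.88481783e-03, -9.90403040e-01,
         8.76203368e+02],
       [ 0.00000000e+00,  0.00000000e+00,  0.00000000e+00,
         1.00000000e+00]])}
scene {'K': array([[500.39652307,   0.        , 321.95756644],
       [  0.        , 500.39652307, 202.90402969],
       [  0.        ,   0.        ,   1.        ]]), 'camera_from_world': array([[ 1.77166717e-01,  9.84175510e-01, -3.24332874e-03,
        -1.35486048e+02],
       [ 7.78685150e-01, -1.42189130e-01, -6.11090573e-01,
        -4.10668304e+02],
       [-6.01881542e-01,  1.05739379e-01, -7.91554036e-01,
         1.69569201e+03],
       [ 0.00000000e+00,  0.00000000e+00,  0.00000000e+00,
         1.00000000e+00]])}
```

View pics/top0.png

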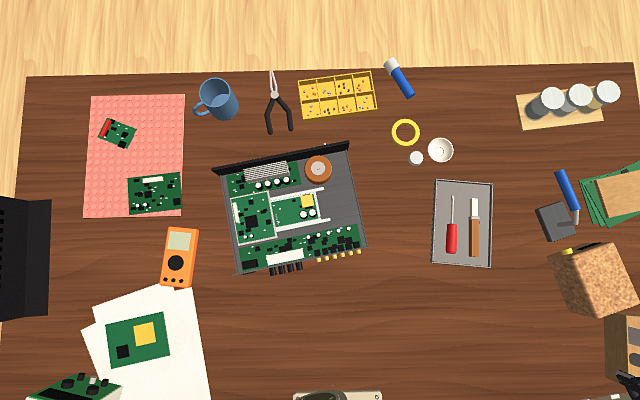

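View pics/scene0.png

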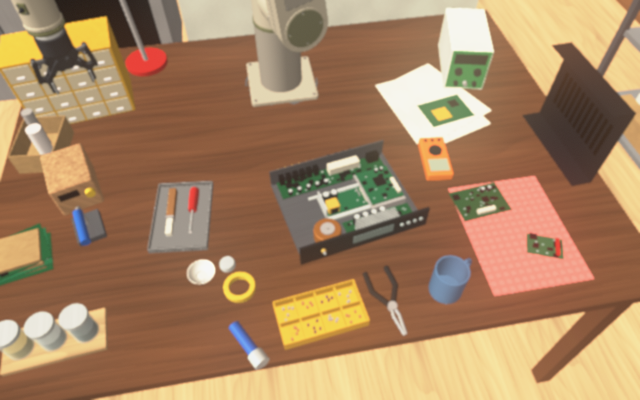

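The top picture shows the amplifier at about (292,207), the shelf and its board to the left (+y), and the module at about (297,208). The tray is at (462,223), with the drift at (474,228), tip up (away from the robot), and the screwdriver at (452,225). I'll zoom in on the details.

Run:
```python
import cv2,numpy as np
p=np.load('top0.npz')['p'][:,:,::-1]
cv2.imwrite('pics/z1.png',cv2.resize(p[135:285,205:375],None,fx=4.6,fy=4,interpolation=cv2.INTER_CUBIC))
cv2.imwrite('pics/z2.png',cv2.resize(p[170:280,420:505],None,fx=5,fy=5,interpolation=cv2.INTER_CUBIC))
```

```text
(no output)
```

View pics/z1.png

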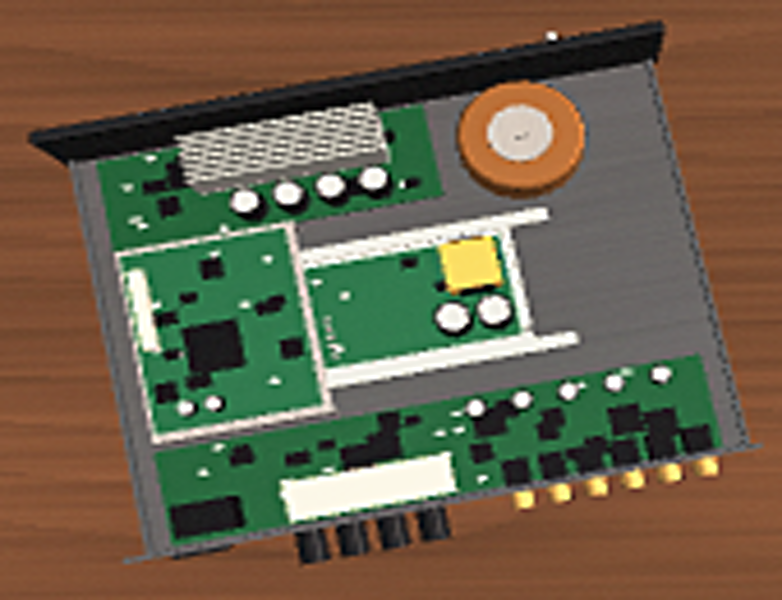

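View pics/z2.png

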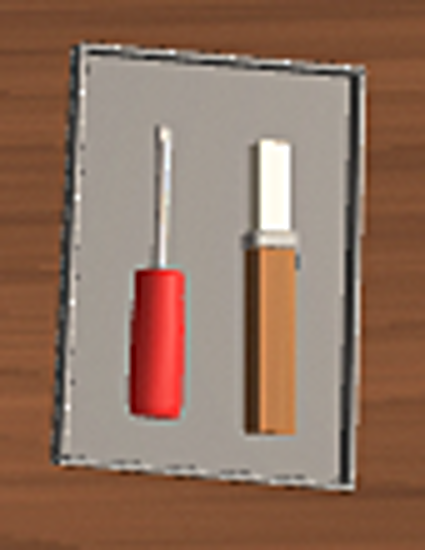

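```bash
cat > h.py <<'E'
import numpy as np,cv2
from bench import monitor,cams,r
def ray(n,uv,z,m=None):
    m=m or cams.camera_model(n); K=m['K'];T=m['camera_from_world'];R=T[:3,:3];t=T[:3,3]
    c=-R.T@t; d=R.T@np.linalg.solve(K,np.array([uv[0],uv[1],1.]))
    return c+d*(z-c[2])/d[2]
def proj(n,P,m=None):
    m=m or cams.camera_model(n); q=m['camera_from_world'][:3]@np.append(P,1); q=m['K']@q; return q[:2]/q[2]
E
python3 - <<'E'
from h import *
z1=lambda u,v:(205+(u+.5)/4.6-.5,135+(v+.5)/4-.5)
z2=lambda u,v:(420+(u+.5)/5-.5,170+(v+.5)/5-.5)
W=lambda uv,z:ray('top',uv,z)
ang=lambda a,b:np.degrees(np.arctan2(b[1]-a[1],b[0]-a[0]))
s1,s2=W(z1(292,225),39),W(z1(332,408),39); print('shelf',s1,s2,np.linalg.norm(s1-s2),ang(s2,s1))
r1,r2=W(z1(548,214),22),W(z1(577,340),22); print('rails',r1,r2,np.linalg.norm(r1-r2),ang(r2,r1))
f1,f2=W(z1(511,228),53),W(z1(535,333),53); print('flange',f1,f2,np.linalg.norm(f1-f2),ang(f2,f1))
p1,p2=W(z1(30,135),75),W(z1(662,25),75); print('panel',p1,p2,np.linalg.norm(p1-p2),ang(p2,p1))
T=[W(z2(*q),16) for q in [(78,45),(365,68),(355,488),(55,462)]]
print('tray',T,np.mean(T,0),[np.linalg.norm(T[i]-T[i-1]) for i in range(4)],ang(T[2],T[1]),ang(T[3],T[0]))
# drift: top face z=24 handle right? 
p=np.load('top0.npz');d=p['d'];p=p['p'].astype(int)
R,G,B=p[...,0],p[...,1],p[...,2]
sub=np.zeros(R.shape,bool); sub[185:265,462:488]=1
h=sub&(R-B>60); v,u=np.nonzero(h); print('handle px',len(u),u.min(),u.max(),v.min(),v.max())
w=sub&(R>215)&(G>210); v2,u2=np.nonzero(w); print('tip',len(u2),u2.min(),u2.max(),v2.min(),v2.max())
a=W((u.mean(),v.mean()),24); b=W((u2.mean(),v2.mean()),22);print(a,b,ang(a,b),np.linalg.norm(a-b))
# top edges of handle and tip in zoom
for q,z in [((272,432),24),((273,140),22)]: print(W(z2(*q),z))
for q in [(472,240),(474,205)]:print(d[q[1],q[0]])
E
```

```text
shelf [603.29274896 162.35382045  39.        ] [486.42959895 140.72971629  39.        ] 118.84695078563092 10.48331412770442
rails [610.13764903  20.18514625  22.        ] [527.64016397   5.88174986  22.        ] 83.72826398273033 9.83614791022531
flange [596.11257108  40.62264727  53.        ] [529.70262304  28.97605604  53.        ] 67.42346984533202 9.947046942551426
panel [656.75422925 297.72553642  75.        ] [718.82901323 -44.30416378  75.        ] 347.61702292482437 100.28661348040896
tray [array([ 629.69143514, -272.52790396,   16.        ]), array([ 613.90428978, -421.46207518,   16.        ]), array([ 398.0606022 , -397.52670379,   16.        ]), array([ 414.41905239, -246.74413418,   16.        ])] [ 514.01884488 -334.56520428   16.        ] [np.float64(216.81098117746157), np.float64(149.76855917391555), np.float64(217.16675498805188), np.float64(151.6673405513225)] -6.3277991072989295 -6.82993861303644
handle px 260 472 478 219 256
tip 116 472 478 198 218
[ 472.41231302 -360.7434864    24.        ] [ 549.6756322  -366.52726911   22.        ] -4.281066561035908 77.50530713776108
[ 427.15012988 -354.59919718   24.        ]
[ 576.14375559 -367.90699655   22.        ]
914.676
931.979
```

Request:
{"fn": "jog_arm", "kwargs": {
  "offset": [
    [0, 0, 0],
    [0, 0, 0],
    [0, 0, 0],
    [0, 0, 0]
  ],
  "delta_rot": [
    [0, 0, 7],
    [0, 0, 7],
    [0, 0, 7],
    [0, 0, 7]
  ],
  "jaw": [100, 100, 100, 100],
  "newtons": 50
}}

```text
time: 0.5
tool_pos: [227.5, -553.2, 227.7]
tcp_rot: [179.9, 0.3, -96.6]
ft_force: [0.1, -0.0, 0.9]
finger_gap: 85.1
```

```bash
cat >> h.py <<'E'
from scipy.spatial.transform import Rotation as Ro
def togo(P,yaw=None):
    s=monitor.sense(); R=Ro.from_euler('xyz',s['tcp_rot'],degrees=True)
    print('t %.2f'%s['time'],'pos',s['tool_pos'].round(1),'rot',s['tcp_rot'].round(2),'F',s['ft_force'].round(1),'gap %.1f'%s['finger_gap'])
    print('tool offset',R.inv().apply(np.array(P)-s['tool_pos']).round(1))
    if yaw is not None:
        T=Ro.from_euler('xyz',[180,0,yaw],degrees=True); print('rotvec',(R.inv()*T).as_rotvec(degrees=True).round(2))
E
python3 -c "
from h import *
togo([501,-361,170],-95.5)"
```

```text
t 0.50 pos [ 227.5 -553.2  227.7] rot [179.86   0.33 -96.56] F [ 0.1 -0.   0.9] gap 85.1
tool offset [-221.9 -249.9   58.4]
rotvec [ 0.14  0.33 -1.06]
```

Request:
{"fn": "jog_arm", "kwargs": {
  "offset": [
    [-27, -31, 3],
    [-27, -31, 3],
    [-27, -31, 3],
    [-27, -31, 3],
    [-27, -31, 3],
    [-27, -31, 3],
    [-27, -31, 10],
    [-27, -31, 15]
  ],
  "delta_rot": [
    [0, 0, -1],
    [0, 0, 0],
    [0, 0, 0],
    [0, 0, 0],
    [0, 0, 0],
    [0, 0, 0],
    [0, 0, 0],
    [0, 0, 0]
  ],
  "jaw": [100, 100, 100, 100, 100, 100, 100, 100]
}}

```text
time: 1.3
tool_pos: [500.9, -360.6, 182.0]
tcp_rot: [179.7, 0.4, -96.4]
ft_force: [0.8, -0.9, -0.3]
finger_gap: 85.6
```

```bash
python3 -c "
from h import *
togo([501,-361,170],-95.5)
m=cams.camera_model('wrist')
p,d=cams.snapshot('wrist'); cv2.imwrite('pics/w1.png',p[:,:,::-1]); np.savez('w1.npz',p=p,d=d,K=m['K'],T=m['camera_from_world'])"
```

```text
t 1.30 pos [ 500.9 -360.6  182. ] rot [179.74   0.36 -96.42] F [ 0.8 -0.9 -0.3] gap 85.6
tool offset [ 0.5 -0.2 12. ]
rotvec [ 0.26  0.36 -0.92]
```

View pics/w1.png

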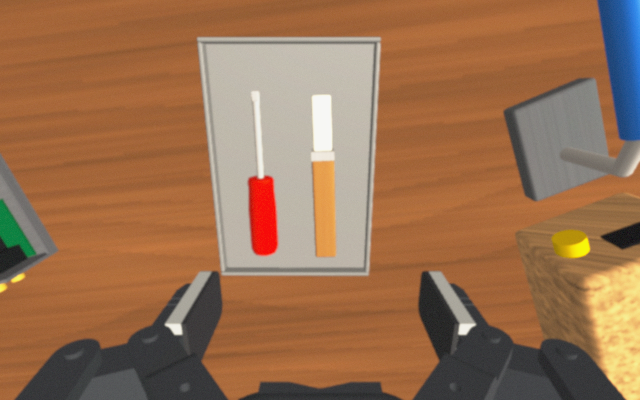

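The wrist picture shows the drift lying clear in the tray. Its tip end is at (321,95) and its handle end at (325,257).

Run:
```python
from h import *
q=np.load('w1.npz');m=dict(K=q['K'],camera_from_world=q['T']);p=q['p'].astype(int)
R,G,B=p[...,0],p[...,1],p[...,2]
sub=np.zeros(R.shape,bool); sub[85:262,300:345]=1
h=sub&(R-B>80); t=sub&(R>225)&(B>225)
for n,k,z in (('h',h,24),('t',t,22)):
    k=cv2.morphologyEx(k.astype('u1'),cv2.MORPH_OPEN,np.ones((3,3)))
    c=max(cv2.findContours(k,0,1)[0],key=cv2.contourArea); r_=cv2.minAreaRect(c); print(n,r_)
    P=np.array([ray(0,x,z,m) for x in cv2.boxPoints(r_)]); print(P.round(1),P.mean(0).round(1))
a=ray(0,(321.5,95),22,m);b=ray(0,(325,257),24,m);print(a,b,(a+b)/2,np.linalg.norm(a-b),np.degrees(np.arctan2(*(a-b)[1::-1])))
togo([501,-361,150])
```

```text
h ((324.1122131347656, 208.49771118164062), (95.3883056640625, 21.301687240600586), 88.83085632324219)
[[ 520.6 -356.3   24. ]
 [ 518.9 -375.    24. ]
 [ 425.8 -367.6   24. ]
 [ 427.5 -347.1   24. ]] [ 473.2 -361.5   24. ]
t ((321.9334716796875, 122.43762969970703), (55.100364685058594, 17.764949798583984), 88.15238952636719)
[[ 575.5 -362.6   22. ]
 [ 574.3 -377.4   22. ]
 [ 528.3 -374.2   22. ]
 [ 529.5 -358.6   22. ]] [ 551.9 -368.2   22. ]
[ 574.7409208  -370.34082099   22.        ] [ 425.78115513 -357.20338936   24.        ] [ 500.26103797 -363.77210518   23.        ] 149.55134201697692 -5.040131625895109
t 1.35 pos [ 504.4 -355.1  178.4] rot [179.68   0.66 -96.23] F [ 0.2  5.6 -2.7] gap 85.6
tool offset [ 6.6  2.6 28.3]
```

Request:
{"fn": "jog_arm", "kwargs": {
  "offset": [
    [0, 0, 0],
    [0, 0, 0]
  ],
  "delta_rot": [
    [0, 0, 0],
    [0, 0, 0]
  ],
  "jaw": [45, 45]
}}

```text
time: 1.55
tool_pos: [505.2, -352.2, 175.9]
tcp_rot: [179.5, 0.8, -96.0]
ft_force: [0.5, -0.2, 1.0]
finger_gap: 59.2
```

```bash
python3 -c "
from h import *
togo([500.4,-363.5,70],-95)"
```

```text
t 1.55 pos [ 505.2 -352.2  175.9] rot [179.49   0.79 -95.98] F [ 0.5 -0.2  1. ] gap 59.2
tool offset [ 13.2   2.7 105.8]
rotvec [ 0.5   0.8  -0.97]
```

Request:
{"fn": "jog_arm", "kwargs": {
  "offset": [
    [6, 1, 35],
    [5, 1, 35],
    [2, 0, 30],
    [0, 0, 0],
    [0, 0, 0]
  ],
  "delta_rot": [
    [0.5, 0.8, -1],
    [0, 0, 0],
    [0, 0, 0],
    [0, 0, 0],
    [0, 0, 0]
  ],
  "jaw": [45, 45, 45, 45, 45]
}}

```text
time: 2.05
tool_pos: [499.2, -371.1, 77.6]
tcp_rot: [-179.8, -0.3, -95.3]
ft_force: [-0.1, -0.0, 0.4]
finger_gap: 38.2
```

```bash
python3 -c "
from h import *
togo([500.4,-363.5,6],-95)
m=cams.camera_model('wrist')
p,d=cams.snapshot('wrist'); cv2.imwrite('pics/w2.png',p[:,:,::-1]); np.savez('w2.npz',p=p,d=d,K=m['K'],T=m['camera_from_world'])"
```

```text
t 2.05 pos [ 499.2 -371.1   77.6] rot [-179.76   -0.31  -95.27] F [-0.1 -0.   0.4] gap 38.2
tool offset [-8.1 -0.2 71.6]
rotvec [-0.24 -0.31 -0.26]
```

View pics/w2.png

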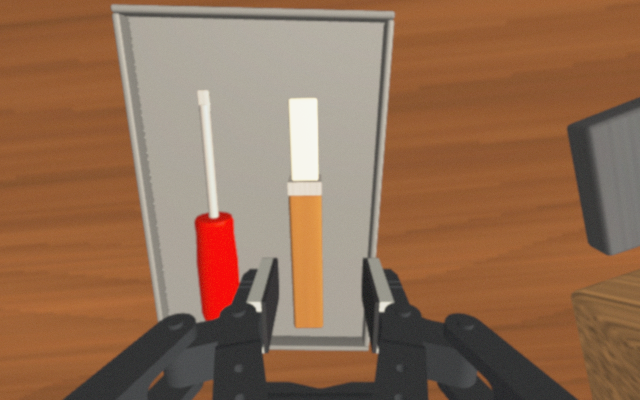

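The jaws are centred at column 320 and the drift runs near column 306, so I need to shift about 8 mm along tool -x. I'll check the number.

Run:
```python
from h import *
q=np.load('w2.npz');m=dict(K=q['K'],camera_from_world=q['T'])
a=ray(0,(303.5,98),22,m);b=ray(0,(308.5,328),24,m);print(a,b,(a+b)/2,np.linalg.norm(a-b),np.degrees(np.arctan2(*(a-b)[1::-1])))
togo([500.4,-363.5,6],-95)
```

```text
[ 574.89933278 -370.45404536   22.        ] [ 426.1316953  -357.99783652   24.        ] [ 500.51551404 -364.22594094   23.        ] 149.3015977776009 -4.786171204055579
t 2.10 pos [ 499.  -371.    77.5] rot [-179.78   -0.3   -95.27] F [-0.5 -0.9 -0.1] gap 38.3
tool offset [-7.9 -0.5 71.4]
rotvec [-0.21 -0.3  -0.26]
```

Drift middle is at (500.5,-364), yaw -5. I'll correct sideways first, then descend.

Request:
{"fn": "jog_arm", "kwargs": {
  "offset": [
    [-7, -1, 0],
    [0, 0, 0],
    [0, 0, 15],
    [0, 0, 15],
    [0, 0, 15],
    [0, 0, 0],
    [0, 0, 0]
  ],
  "delta_rot": [
    [0, 0, 0],
    [0, 0, 0],
    [0, 0, 0],
    [0, 0, 0],
    [0, 0, 0],
    [0, 0, 0],
    [0, 0, 0]
  ],
  "jaw": [45, 45, 45, 45, 45, 45, 45]
}}

```text
time: 2.8
tool_pos: [503.5, -366.0, 34.3]
tcp_rot: [-179.4, -0.6, -95.3]
ft_force: [0.5, 0.1, 0.2]
finger_gap: 38.3
```

```bash
python3 -c "
from h import *
togo([500.5,-364,6],-95)"
```

```text
t 2.80 pos [ 503.5 -366.    34.3] rot [-179.41   -0.56  -95.27] F [0.5 0.1 0.2] gap 38.3
tool offset [-2.   3.5 28.2]
rotvec [-0.59 -0.56 -0.26]
```

Request:
{"fn": "jog_arm", "kwargs": {
  "offset": [
    [-1.5, 2, 8],
    [-0.5, 1, 8],
    [0, 0, 6],
    [0, 0, 0],
    [0, 0, 0]
  ],
  "delta_rot": [
    [-0.6, -0.6, -0.3],
    [0, 0, 0],
    [0, 0, 0],
    [0, 0, 0],
    [0, 0, 0]
  ],
  "jaw": [45, 45, 45, 45, 45]
}}

```text
time: 3.3
tool_pos: [500.4, -363.6, 10.0]
tcp_rot: [179.9, 0.1, -94.9]
ft_force: [-0.4, 0.3, 0.0]
finger_gap: 38.7
```

```bash
python3 -c "
from h import *
togo([500.5,-364,6],-95)"
```

```text
t 3.30 pos [ 500.4 -363.6   10. ] rot [ 1.799e+02  1.200e-01 -9.494e+01] F [-0.4  0.3  0. ] gap 38.7
tool offset [ 0.4 -0.1  4. ]
rotvec [0.1  0.12 0.06]
```

Request:
{"fn": "jog_arm", "kwargs": {
  "offset": [
    [0, 0, 2],
    [0, 0, 0],
    [0, 0, -0.3],
    [0, 0, -0.3],
    [0, 0, -0.3],
    [0, 0, -0.3]
  ],
  "delta_rot": [
    [0, 0, 0],
    [0, 0, 0],
    [0, 0, 0],
    [0, 0, 0],
    [0, 0, 0],
    [0, 0, 0]
  ],
  "jaw": [45, 10, 10, 10, 10, 10],
  "newtons": 50
}}

```text
time: 3.9
tool_pos: [501.2, -364.2, 10.6]
tcp_rot: [-180.0, 0.0, -94.9]
ft_force: [0.2, -1.3, -0.1]
finger_gap: 18.4
```

Request:
{"fn": "jog_arm", "kwargs": {
  "offset": [
    [0, 0, 0],
    [0, 0, 0],
    [0, 0, 2.5],
    [0, 0, 2.5],
    [0, 0, 0]
  ],
  "delta_rot": [
    [0, 0, 0],
    [0, 0, 0],
    [0, 0, 0],
    [0, 0, 0],
    [0, 0, 0]
  ],
  "jaw": [40, 40, 40, 40, 40]
}}

```text
time: 4.4
tool_pos: [501.3, -364.4, 5.4]
tcp_rot: [-180.0, 0.0, -94.9]
ft_force: [0.2, -0.9, -0.7]
finger_gap: 34.4
```

```bash
python3 -c "
from h import *
togo([500.5,-364,6],-95)"
```

```text
t 4.40 pos [ 501.3 -364.4    5.4] rot [-1.7997e+02  2.0000e-02 -9.4940e+01] F [ 0.2 -0.9 -0.7] gap 34.4
tool offset [-0.3  0.8 -0.6]
rotvec [-0.03  0.02  0.06]
```

Request:
{"fn": "jog_arm", "kwargs": {
  "offset": [
    [0, 0, -0.8],
    [0, 0, 0],
    [0, 0, 0],
    [0, 0, 0],
    [0, 0, 0]
  ],
  "delta_rot": [
    [0, 0, 0],
    [0, 0, 0],
    [0, 0, 0],
    [0, 0, 0],
    [0, 0, 0]
  ],
  "jaw": [40, 10, 10, 10, 10],
  "newtons": 50
}}

```text
time: 4.9
tool_pos: [501.3, -364.4, 6.2]
tcp_rot: [-180.0, 0.0, -94.9]
ft_force: [0.5, -0.7, -0.4]
finger_gap: 18.6
```

Request:
{"fn": "jog_arm", "kwargs": {
  "offset": [
    [0, 0, -5],
    [0, 0, -10],
    [0, 0, -30],
    [0, 0, -40],
    [0, 0, -40],
    [0, 0, -10],
    [0, 0, 0],
    [0, 0, 0]
  ],
  "delta_rot": [
    [0, 0, 0],
    [0, 0, 0],
    [0, 0, 0],
    [0, 0, 0],
    [0, 0, 0],
    [0, 0, 0],
    [0, 0, 0],
    [0, 0, 0]
  ],
  "jaw": [10, 10, 10, 10, 10, 10, 10, 10]
}}

```text
time: 5.7
tool_pos: [500.3, -363.6, 148.3]
tcp_rot: [180.0, 0.1, -94.9]
ft_force: [-0.9, -0.3, -1.1]
finger_gap: 19.0
```

```bash
python3 -c "
from h import *
togo([500.5,-364,150],-95)
m=cams.camera_model('wrist')
p,d=cams.snapshot('wrist'); cv2.imwrite('pics/w3.png',p[:,:,::-1]); np.savez('w3.npz',p=p,d=d,K=m['K'],T=m['camera_from_world'])"
```

```text
t 5.70 pos [ 500.3 -363.6  148.3] rot [ 1.7995e+02  8.0000e-02 -9.4940e+01] F [-0.9 -0.3 -1.1] gap 19.0
tool offset [ 0.3 -0.2 -1.7]
rotvec [0.05 0.08 0.06]
```

View pics/w3.png

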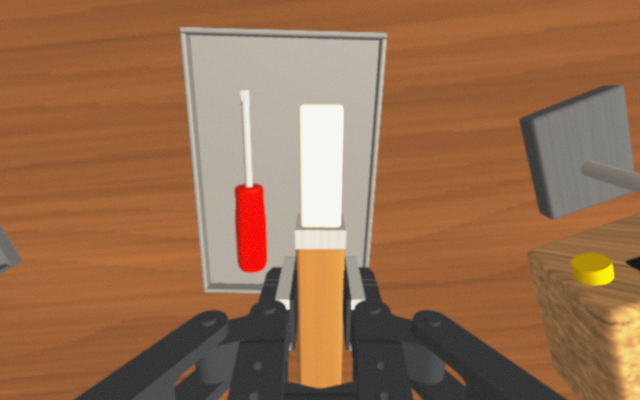

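Request:
{"fn": "jog_arm", "kwargs": {
  "offset": [
    [0, 0, 0],
    [0, 0, 0],
    [0, 0, 0],
    [0, 0, 0],
    [0, 0, 0],
    [0, 0, 0],
    [0, 0, 0],
    [0, 0, 0],
    [0, 0, 0],
    [0, 0, 0],
    [0, 0, 0],
    [0, 0, 0],
    [0, 0, 0],
    [0, 0, 0]
  ],
  "delta_rot": [
    [0, 0, -8],
    [0, 0, -8],
    [0, 0, -8],
    [0, 0, -8],
    [0, 0, -8],
    [0, 0, -8],
    [0, 0, -8],
    [0, 0, -8],
    [0, 0, -8],
    [0, 0, -8],
    [0, 0, -8],
    [0, 0, -8],
    [0, 0, -4],
    [0, 0, 0]
  ],
  "jaw": [10, 10, 10, 10, 10, 10, 10, 10, 10, 10, 10, 10, 10, 10]
}}

```text
time: 7.15
tool_pos: [485.3, -350.8, 113.2]
tcp_rot: [-177.6, 2.0, 9.3]
ft_force: [0.2, -0.6, -1.2]
finger_gap: 18.8
```

```bash
python3 -c "
from h import *
togo([583.6,-70,140],10)"
```

```text
t 7.15 pos [ 485.3 -350.8  113.2] rot [-177.57    1.99    9.26] F [ 0.2 -0.6 -1.2] gap 18.8
tool offset [ 141.2 -262.4  -20.6]
rotvec [-2.44  1.97 -0.78]
```

Request:
{"fn": "jog_arm", "kwargs": {
  "offset": [
    [0, 0, -20],
    [15, -30, -20],
    [20, -38, -3],
    [22, -40, -3],
    [22, -40, -3],
    [22, -40, -3],
    [22, -40, -3],
    [0, 0, 0],
    [0, 0, 0]
  ],
  "delta_rot": [
    [-1.2, 1, -0.8],
    [-1.2, 1, 0],
    [0, 0, 0],
    [0, 0, 0],
    [0, 0, 0],
    [0, 0, 0],
    [0, 0, 0],
    [0, 0, 0],
    [0, 0, 0]
  ],
  "jaw": [10, 10, 10, 10, 10, 10, 10, 10, 10]
}}

```text
time: 8.05
tool_pos: [566.5, -95.5, 157.6]
tcp_rot: [-179.3, 0.8, 8.5]
ft_force: [-0.2, -0.1, -1.1]
finger_gap: 18.8
```

```bash
python3 -c "
from h import *
togo([583.6,-70,100],10)
m=cams.camera_model('wrist')
p,d=cams.snapshot('wrist'); cv2.imwrite('pics/w4.png',p[:,:,::-1]); np.savez('w4.npz',p=p,d=d,K=m['K'],T=m['camera_from_world'])"
```

```text
t 8.05 pos [566.5 -95.5 157.6] rot [-179.32    0.77    8.53] F [-0.2 -0.1 -1.1] gap 18.8
tool offset [ 21.5 -22.   57.6]
rotvec [-0.69  0.76 -1.48]
```

View pics/w4.png

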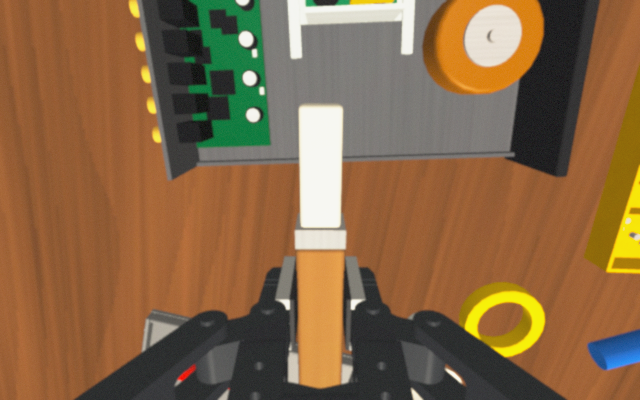

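```bash
python3 -c "
import cv2,numpy as np
p=np.load('w4.npz')['p'][:,:,::-1]
cv2.imwrite('pics/z4.png',cv2.resize(p[0:90,270:430],None,fx=5,fy=5,interpolation=cv2.INTER_CUBIC))"
```

```text
(no output)
```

View pics/z4.png

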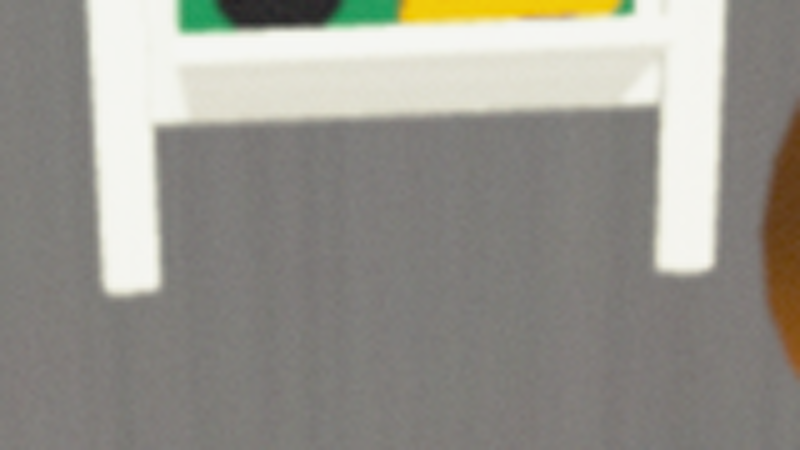

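Run:
```python
from h import *
q=np.load('w4.npz');m=dict(K=q['K'],camera_from_world=q['T'])
W=lambda u,v,z:ray(0,(270+(u+.5)/5-.5,(v+.5)/5-.5),z,m)
for n,a,b,z in (('ftop',(180,64),(667,45),53),('fbot',(187,118),(625,104),16),('rail',(131,293),(686,271),20)):
    A,B=W(*a,z),W(*b,z);print(n,A.round(1),B.round(1),((A+B)/2).round(1),np.linalg.norm(A-B).round(1),np.degrees(np.arctan2(*(B-A)[1::-1])).round(1))
togo([583.6,-70,100],10)
```

```text
ftop [534.8  30.2  53. ] [596.   41.4  53. ] [565.4  35.8  53. ] 62.1 10.4
fbot [533.9  30.4  16. ] [597.7  41.7  16. ] [565.8  36.1  16. ] 64.8 10.0
rail [529.   5.  20.] [610.9  20.3  20. ] [570.   12.6  20. ] 83.2 10.5
t 8.10 pos [566.4 -95.6 157.5] rot [-179.28    0.77    8.5 ] F [ 0.7 -1.  -0.8] gap 18.8
tool offset [ 21.6 -22.   57.5]
rotvec [-0.73  0.76 -1.5 ]
```

Request:
{"fn": "jog_arm", "kwargs": {
  "offset": [
    [11, -11, 12],
    [10, -11, 15],
    [0, 0, 15],
    [0, 0, 10],
    [0, 0, 0],
    [0, 0, 0]
  ],
  "delta_rot": [
    [-0.7, 0.8, -1.6],
    [0, 0, 0],
    [0, 0, 0],
    [0, 0, 0],
    [0, 0, 0],
    [0, 0, 0]
  ],
  "jaw": [10, 10, 10, 10, 10, 10]
}}

```text
time: 8.7
tool_pos: [580.8, -75.1, 98.8]
tcp_rot: [-179.9, 0.3, 9.5]
ft_force: [0.1, -0.5, -0.0]
finger_gap: 18.6
```

```bash
python3 -c "
from h import *
togo([584.5,-69,34],10.2)"
```

```text
t 8.70 pos [580.8 -75.1  98.8] rot [-179.93    0.32    9.48] F [ 0.1 -0.5 -0. ] gap 18.6
tool offset [ 5.1 -5.4 64.8]
rotvec [-0.08  0.32 -0.72]
```

Request:
{"fn": "jog_arm", "kwargs": {
  "offset": [
    [3, -2, 12],
    [2, -2, 15],
    [0, -1, 15],
    [0, 0, 10],
    [0, 0, 5],
    [0, 0, 0],
    [0, 0, 0]
  ],
  "delta_rot": [
    [0, 0.3, -0.8],
    [0, 0, 0],
    [0, 0, 0],
    [0, 0, 0],
    [0, 0, 0],
    [0, 0, 0],
    [0, 0, 0]
  ],
  "jaw": [10, 10, 10, 10, 10, 10, 10]
}}

```text
time: 9.4
tool_pos: [584.9, -69.7, 36.9]
tcp_rot: [-179.9, 0.0, 10.3]
ft_force: [0.2, -0.9, -0.0]
finger_gap: 18.6
```

```bash
python3 -c "
from h import *
togo([582.7,-59,34],10.2)
for n in ['wrist','scene']:
  p,d=cams.snapshot(n); cv2.imwrite('pics/a_%s.png'%n,p[:,:,::-1]) 
"
```

```text
t 9.40 pos [584.9 -69.7  36.9] rot [-179.93    0.     10.28] F [ 0.2 -0.9 -0. ] gap 18.6
tool offset [ -0.3 -10.9   2.9]
rotvec [-0.07  0.    0.08]
```

View pics/a_wrist.png

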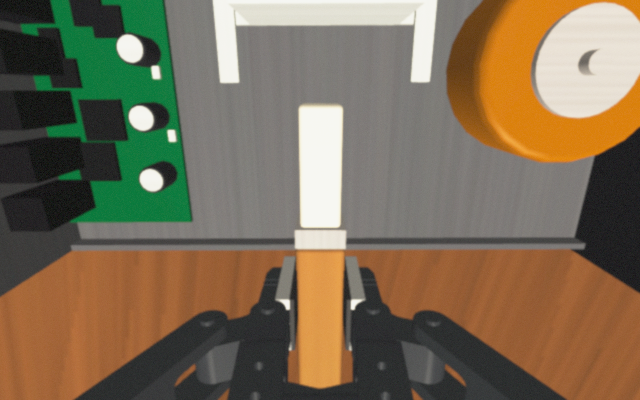

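View pics/a_scene.png

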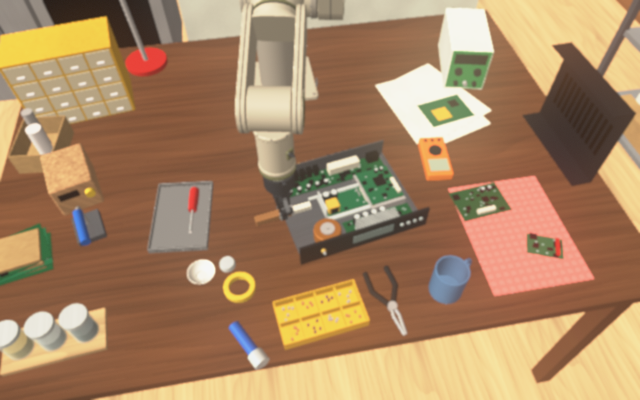

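Request:
{"fn": "jog_arm", "kwargs": {
  "offset": [
    [1, -6, 2],
    [1, -6, 1],
    [0, -4, 0.5],
    [0, -3, 0],
    [0, -2, 0],
    [0, 0, 0],
    [0, 0, 0]
  ],
  "delta_rot": [
    [0, 0, 0],
    [0, 0, 0],
    [0, 0, 0],
    [0, 0, 0],
    [0, 0, 0],
    [0, 0, 0],
    [0, 0, 0]
  ],
  "jaw": [10, 10, 10, 10, 10, 10, 10]
}}

```text
time: 10.2
tool_pos: [584.9, -46.5, 35.8]
tcp_rot: [180.0, -0.2, 10.3]
ft_force: [-0.2, -0.1, -1.1]
finger_gap: 18.9
```

```bash
python3 -c "
from h import *
togo(np.array([565.6,36,34])-74*np.array([-.177,.984,0]),10.2)"
```

```text
t 10.20 pos [584.9 -46.5  35.8] rot [179.99  -0.24  10.31] F [-0.2 -0.1 -1.1] gap 18.9
tool offset [ -4.3 -10.6   1.8]
rotvec [ 0.01 -0.24  0.11]
```

Request:
{"fn": "jog_arm", "kwargs": {
  "offset": [
    [-2, -2, 1],
    [-2, -2, 0.5],
    [0, -2, 0],
    [0, -1, 0],
    [0, 0, 0]
  ],
  "delta_rot": [
    [0, -0.2, 0],
    [0, 0, 0],
    [0, 0, 0],
    [0, 0, 0],
    [0, 0, 0]
  ],
  "jaw": [10, 10, 10, 10, 10]
}}

```text
time: 10.7
tool_pos: [579.0, -40.2, 34.1]
tcp_rot: [180.0, -0.0, 10.3]
ft_force: [0.6, -0.4, -0.9]
finger_gap: 18.6
```

```bash
python3 -c "
from h import *
togo(np.array([565.6,36,34])-74*np.array([-.177,.984,0]),10.2)"
```

```text
t 10.70 pos [579.  -40.2  34.1] rot [ 1.7999e+02 -1.0000e-02  1.0280e+01] F [ 0.6 -0.4 -0.9] gap 18.6
tool offset [ 0.3 -3.4  0. ]
rotvec [ 0.01 -0.01  0.08]
```

Request:
{"fn": "jog_arm", "kwargs": {
  "offset": [
    [0, -1, 0],
    [0, -1, 0],
    [0, -1, 0],
    [0, -1, 0]
  ],
  "delta_rot": [
    [0, 0, 0],
    [0, 0, 0],
    [0, 0, 0],
    [0, 0, 0]
  ],
  "jaw": [10, 10, 10, 10]
}}

```text
time: 11.1
tool_pos: [578.7, -37.4, 34.3]
tcp_rot: [179.9, -0.0, 10.3]
ft_force: [0.4, -3.0, -0.3]
finger_gap: 18.9
```

Request:
{"fn": "jog_arm", "kwargs": {
  "offset": [
    [0, -1, 0],
    [0, -1, 0]
  ],
  "delta_rot": [
    [0, 0, 0],
    [0, 0, 0]
  ],
  "jaw": [10, 10]
}}

```text
time: 11.3
tool_pos: [578.4, -35.9, 34.4]
tcp_rot: [179.8, -0.0, 10.3]
ft_force: [0.1, -2.7, -0.9]
finger_gap: 18.8
```

Request:
{"fn": "jog_arm", "kwargs": {
  "offset": [
    [0, -1, 0],
    [0, -1, 0]
  ],
  "delta_rot": [
    [0, 0, 0],
    [0, 0, 0]
  ],
  "jaw": [10, 10]
}}

```text
time: 11.5
tool_pos: [578.1, -33.9, 34.4]
tcp_rot: [179.8, -0.0, 10.2]
ft_force: [0.2, -3.2, 0.1]
finger_gap: 18.8
```

Request:
{"fn": "jog_arm", "kwargs": {
  "offset": [
    [0, -1, 0],
    [0, -1, 0],
    [0, -1, 0],
    [0, -1, 0],
    [0, -1, 0]
  ],
  "delta_rot": [
    [0, 0, 0],
    [0, 0, 0],
    [0, 0, 0],
    [0, 0, 0],
    [0, 0, 0]
  ],
  "jaw": [10, 10, 10, 10, 10]
}}

```text
time: 12.0
tool_pos: [577.3, -29.0, 34.5]
tcp_rot: [179.8, -0.1, 10.2]
ft_force: [0.1, -6.0, -0.2]
finger_gap: 19.2
```

Request:
{"fn": "jog_arm", "kwargs": {
  "offset": [
    [0, -0.5, 0],
    [0, -0.5, 0],
    [0, -0.5, 0],
    [0, -0.5, 0]
  ],
  "delta_rot": [
    [0, 0, 0],
    [0, 0, 0],
    [0, 0, 0],
    [0, 0, 0]
  ],
  "jaw": [10, 10, 10, 10]
}}

```text
time: 12.4
tool_pos: [577.3, -28.5, 34.7]
tcp_rot: [179.6, -0.1, 10.2]
ft_force: [1.2, -5.7, -0.8]
finger_gap: 19.1
```

Request:
{"fn": "jog_arm", "kwargs": {
  "offset": [
    [0, -1, 0],
    [0, -1, 0],
    [0, -1, 0],
    [0, -1, 0]
  ],
  "delta_rot": [
    [0, 0, 0],
    [0, 0, 0],
    [0, 0, 0],
    [0, 0, 0]
  ],
  "jaw": [10, 10, 10, 10]
}}

```text
time: 12.8
tool_pos: [577.0, -26.1, 34.9]
tcp_rot: [179.4, -0.1, 10.2]
ft_force: [0.8, -4.9, -1.9]
finger_gap: 19.1
```

Request:
{"fn": "jog_arm", "kwargs": {
  "offset": [
    [0, -1, 0],
    [0, -1, 0],
    [0, -1, 0],
    [0, -1, 0]
  ],
  "delta_rot": [
    [0.4, 0, 0],
    [0, 0, 0],
    [0, 0, 0],
    [0, 0, 0]
  ],
  "jaw": [10, 10, 10, 10]
}}

```text
time: 13.2
tool_pos: [576.2, -22.6, 34.8]
tcp_rot: [179.8, -0.1, 10.2]
ft_force: [0.7, -4.3, -2.2]
finger_gap: 19.0
```

```bash
python3 -c "
from h import *
togo(np.array([565.6,36,34])-74*np.array([-.177,.984,0]),10.2)"
```

```text
t 13.20 pos [576.2 -22.6  34.8] rot [ 1.7981e+02 -1.0000e-01  1.0190e+01] F [ 0.7 -4.3 -2.2] gap 19.0
tool offset [-0.  14.4  0.8]
rotvec [ 0.19 -0.1  -0.01]
```

Request:
{"fn": "jog_arm", "kwargs": {
  "offset": [
    [0, -1, 0],
    [0, -1, 0],
    [0, -1, 0],
    [0, -1, 0]
  ],
  "delta_rot": [
    [0.2, 0, 0],
    [0, 0, 0],
    [0.2, 0, 0],
    [0, 0, 0]
  ],
  "jaw": [10, 10, 10, 10]
}}

```text
time: 13.6
tool_pos: [575.1, -18.5, 34.4]
tcp_rot: [-179.8, -0.1, 10.2]
ft_force: [1.1, -5.3, -2.6]
finger_gap: 18.5
```

Request:
{"fn": "jog_arm", "kwargs": {
  "offset": [
    [0, -1, 0],
    [0, -1, 0],
    [0, -1, 0]
  ],
  "delta_rot": [
    [0.2, 0, 0],
    [0, 0, 0],
    [0, 0, 0]
  ],
  "jaw": [10, 10, 10]
}}

```text
time: 13.9
tool_pos: [574.5, -15.2, 34.3]
tcp_rot: [-179.5, -0.1, 10.2]
ft_force: [1.6, -3.7, -2.6]
finger_gap: 19.0
```

Request:
{"fn": "jog_arm", "kwargs": {
  "offset": [
    [0, -1, 0],
    [0, -1, 0],
    [0, -1, 0]
  ],
  "delta_rot": [
    [0.2, 0, 0],
    [0, 0, 0],
    [0, 0, 0]
  ],
  "jaw": [10, 10, 10]
}}

```text
time: 14.2
tool_pos: [573.9, -12.0, 34.3]
tcp_rot: [-179.3, -0.1, 10.2]
ft_force: [2.1, -9.2, -1.7]
finger_gap: 18.7
```

Request:
{"fn": "jog_arm", "kwargs": {
  "offset": [
    [0, -1, 0],
    [0, -1, 0],
    [0, -1, 0]
  ],
  "delta_rot": [
    [0.2, 0, 0],
    [0, 0, 0],
    [0, 0, 0]
  ],
  "jaw": [10, 10, 10]
}}

```text
time: 14.5
tool_pos: [574.7, -11.8, 34.9]
tcp_rot: [-179.4, -0.2, 10.2]
ft_force: [1.1, -9.2, -3.2]
finger_gap: 18.7
```

Request:
{"fn": "jog_arm", "kwargs": {
  "offset": [
    [0, -1.3, 0],
    [0, -1.3, 0]
  ],
  "delta_rot": [
    [-0.3, 0, 0],
    [0, 0, 0]
  ],
  "jaw": [10, 10]
}}

```text
time: 14.7
tool_pos: [575.0, -11.8, 35.4]
tcp_rot: [-180.0, -0.2, 10.2]
ft_force: [1.4, -10.6, -2.5]
finger_gap: 18.6
```

```bash
python3 -c "
from h import *
togo(np.array([565.6,36,34])-74*np.array([-.177,.984,0]),10.2)"
```

```text
t 14.70 pos [575.  -11.8  35.4] rot [-179.98   -0.23   10.16] F [  1.4 -10.6  -2.5] gap 18.6
tool offset [-0.8 25.3  1.4]
rotvec [-0.02 -0.23 -0.04]
```

Request:
{"fn": "jog_arm", "kwargs": {
  "offset": [
    [-0.5, -1.7, 0.5],
    [0, -1.7, 0.3]
  ],
  "delta_rot": [
    [0, 0, 0],
    [0, 0, 0]
  ],
  "jaw": [10, 10]
}}

```text
time: 14.9
tool_pos: [575.1, -11.8, 35.4]
tcp_rot: [179.7, -0.3, 10.1]
ft_force: [0.6, -11.8, -2.3]
finger_gap: 18.7
```

Request:
{"fn": "jog_arm", "kwargs": {
  "offset": [
    [-0.5, -2.2, 0.5],
    [0, -2.2, 0]
  ],
  "delta_rot": [
    [0, 0, 0],
    [0, 0, 0]
  ],
  "jaw": [10, 10]
}}

```text
time: 15.1
tool_pos: [575.2, -11.8, 36.1]
tcp_rot: [179.3, -0.4, 10.1]
ft_force: [0.2, -15.2, -1.8]
finger_gap: 18.9
```

It doesn't move at 15 N, against about 3 N sliding friction and 4–6 N at the spring, so the plug is home. Backing off.

Request:
{"fn": "jog_arm", "kwargs": {
  "offset": [
    [0, 3, 0],
    [0, 6, 0],
    [0, 12, 0],
    [0, 12, 0],
    [0, 12, 0],
    [0, 0, -5],
    [0, 0, -20],
    [0, 0, -30],
    [0, 0, -30],
    [0, 0, -20],
    [0, 0, 0],
    [0, 0, 0]
  ],
  "delta_rot": [
    [0, 0, 0],
    [0.5, 0, 0],
    [0, 0, 0],
    [0, 0, 0],
    [0, 0, 0],
    [0, 0, 0],
    [0, 0, 0],
    [0, 0, 0],
    [0, 0, 0],
    [0, 0, 0],
    [0, 0, 0],
    [0, 0, 0]
  ],
  "jaw": [10, 10, 10, 10, 10, 10, 10, 10, 10, 10, 10, 10]
}}

```text
time: 16.3
tool_pos: [581.9, -59.0, 145.1]
tcp_rot: [-179.8, -0.3, 9.9]
ft_force: [-0.1, 0.5, -0.8]
finger_gap: 19.1
```

```bash
python3 -c "
from h import *
togo([501,-364,160],-95)
m=cams.camera_model('wrist')
p,d=cams.snapshot('wrist'); cv2.imwrite('pics/w5.png',p[:,:,::-1]); np.savez('w5.npz',p=p,d=d,K=m['K'],T=m['camera_from_world'])
p,d=cams.snapshot('top'); cv2.imwrite('pics/t5.png',cv2.resize(p[135:285,205:375,::-1],None,fx=4.6,fy=4,interpolation=cv2.INTER_CUBIC))
"
```

```text
t 16.30 pos [581.9 -59.  145.1] rot [-179.81   -0.31    9.93] F [-0.1  0.5 -0.8] gap 19.1
tool offset [-132.2  286.5  -16.5]
rotvec [-4.2000e-01 -5.0000e-02  1.0493e+02]
```

View pics/w5.png

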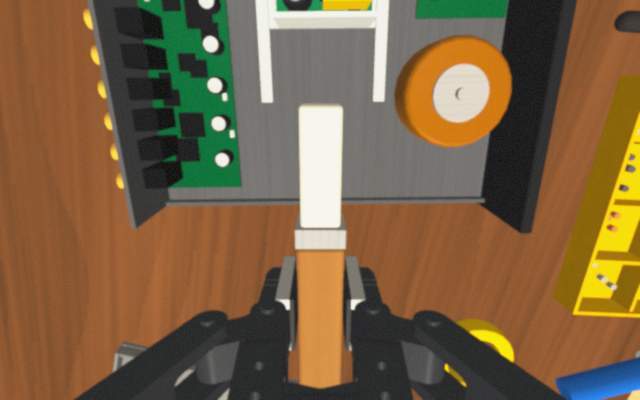

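View pics/t5.png

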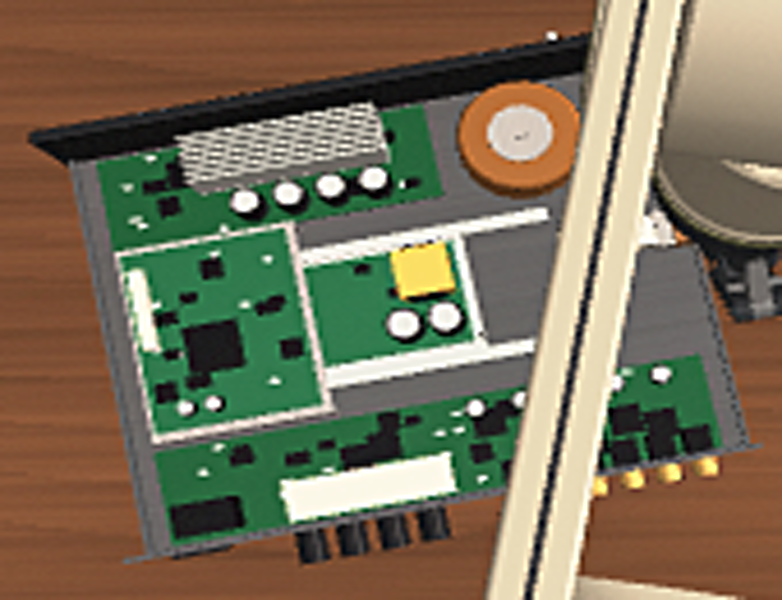

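The pictures show the module moved about 26 mm further under the shelf, still square in its guides, with the drift held straight. I'm taking the drift back.

Request:
{"fn": "jog_arm", "kwargs": {
  "offset": [
    [-10, 22, -10],
    [-19, 42, -3],
    [-19, 42, -3],
    [-19, 42, -3],
    [-19, 42, -3],
    [-19, 42, -3],
    [-12, 27, -3],
    [0, 0, 0],
    [0, 0, 0]
  ],
  "delta_rot": [
    [0, 0, 0],
    [0, 0, 0],
    [0, 0, 0],
    [0, 0, 0],
    [0, 0, 0],
    [0, 0, 0],
    [0, 0, 0],
    [0, 0, 0],
    [0, 0, 0]
  ],
  "jaw": [10, 10, 10, 10, 10, 10, 10, 10, 10]
}}

```text
time: 17.3
tool_pos: [501.3, -339.2, 153.8]
tcp_rot: [-178.9, 0.8, 10.1]
ft_force: [0.5, 0.1, -1.4]
finger_gap: 18.6
```

Request:
{"fn": "jog_arm", "kwargs": {
  "offset": [
    [0, 0, -2],
    [0, 0, -2],
    [0, 0, -2],
    [0, 0, -2],
    [0, 0, -2],
    [0, 0, -2],
    [0, 0, -2],
    [0, 0, -2],
    [0, 0, -2],
    [0, 0, -2],
    [0, 0, -2],
    [0, 0, -2],
    [0, 0, 0],
    [0, 0, 0]
  ],
  "delta_rot": [
    [0, 0, 8],
    [0, 0, 8],
    [0, 0, 8],
    [0, 0, 8],
    [0, 0, 8],
    [0, 0, 8],
    [0, 0, 8],
    [0, 0, 8],
    [0, 0, 8],
    [0, 0, 8],
    [0, 0, 8],
    [0, 0, 8],
    [0, 0, 6],
    [0, 0, 0]
  ],
  "jaw": [10, 10, 10, 10, 10, 10, 10, 10, 10, 10, 10, 10, 10, 10]
}}

```text
time: 18.7
tool_pos: [502.7, -313.7, 160.7]
tcp_rot: [177.7, 2.0, -94.9]
ft_force: [-0.7, 0.5, -0.4]
finger_gap: 18.9
```

```bash
python3 -c "
from h import *
togo([501,-364,120],-95)"
```

```text
t 18.70 pos [ 502.7 -313.7  160.7] rot [177.69   2.   -94.89] F [-0.7  0.5 -0.4] gap 18.9
tool offset [51.6 -4.1 38.8]
rotvec [2.31 1.99 0.15]
```

Request:
{"fn": "jog_arm", "kwargs": {
  "offset": [
    [10, -1, 0],
    [20, -1, 10],
    [15, -1, 10],
    [5, 0, 10],
    [0, 0, 0],
    [0, 0, 0]
  ],
  "delta_rot": [
    [2.3, 2, 0],
    [0, 0, 0],
    [0, 0, 0],
    [0, 0, 0],
    [0, 0, 0],
    [0, 0, 0]
  ],
  "jaw": [10, 10, 10, 10, 10, 10]
}}

```text
time: 19.3
tool_pos: [502.5, -359.1, 124.7]
tcp_rot: [179.8, 0.2, -93.7]
ft_force: [-0.4, 0.3, 0.4]
finger_gap: 18.8
```

```bash
python3 -c "
from h import *
togo([501.3,-364,50],-95)
m=cams.camera_model('wrist')
p,d=cams.snapshot('wrist'); cv2.imwrite('pics/w6.png',p[:,:,::-1])"
```

```text
t 19.30 pos [ 502.5 -359.1  124.7] rot [179.79   0.24 -93.73] F [-0.4  0.3  0.4] gap 18.8
tool offset [ 5.3  0.6 74.7]
rotvec [0.21 0.24 1.27]
```

View pics/w6.png

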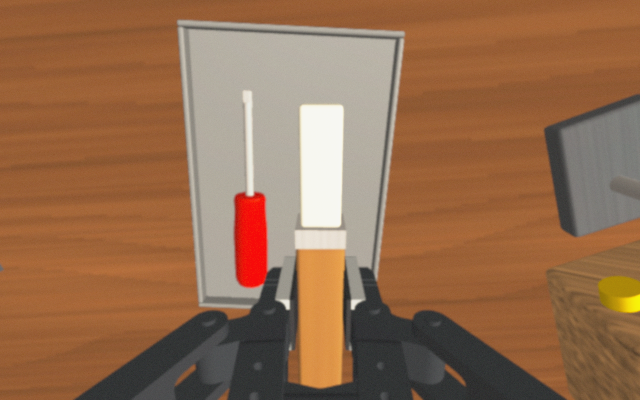

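The drift is over its half of the tray, with its tip at (321,105). The screwdriver hasn't moved. Lowering.

Request:
{"fn": "jog_arm", "kwargs": {
  "offset": [
    [3, 0, 15],
    [2, 0, 20],
    [0, 0, 20],
    [0, 0, 12],
    [0, 0, 0],
    [0, 0, 0]
  ],
  "delta_rot": [
    [0.2, 0.2, 1.2],
    [0, 0, 0],
    [0, 0, 0],
    [0, 0, 0],
    [0, 0, 0],
    [0, 0, 0]
  ],
  "jaw": [10, 10, 10, 10, 10, 10]
}}

```text
time: 19.95
tool_pos: [505.0, -363.1, 59.6]
tcp_rot: [-179.8, -0.1, -94.8]
ft_force: [1.0, 0.6, 0.6]
finger_gap: 19.3
```

```bash
python3 -c "
from h import *
togo([501.3,-364.4,6.5],-95)"
```

```text
t 19.95 pos [ 505.  -363.1   59.6] rot [-1.7976e+02 -8.0000e-02 -9.4780e+01] F [1.  0.6 0.6] gap 19.3
tool offset [ 1.5  3.8 53.1]
rotvec [-0.24 -0.08  0.22]
```

Request:
{"fn": "jog_arm", "kwargs": {
  "offset": [
    [1, 2, 10],
    [0.5, 1, 12],
    [0, 0.5, 12],
    [0, 0, 8],
    [0, 0, 2],
    [0, 0, 0]
  ],
  "delta_rot": [
    [-0.2, -0.1, 0.2],
    [0, 0, 0],
    [0, 0, 0],
    [0, 0, 0],
    [0, 0, 0],
    [0, 0, 0]
  ],
  "jaw": [10, 10, 10, 10, 10, 10]
}}

```text
time: 20.55
tool_pos: [502.2, -365.3, 14.0]
tcp_rot: [-179.8, -0.1, -95.0]
ft_force: [-0.1, 0.7, -0.9]
finger_gap: 18.9
```

```bash
python3 -c "
from h import *
togo([501.3,-364.4,6.5],-95)"
```

```text
t 20.55 pos [ 502.2 -365.3   14. ] rot [-1.7983e+02 -7.0000e-02 -9.4990e+01] F [-0.1  0.7 -0.9] gap 18.9
tool offset [-0.8  1.   7.5]
rotvec [-0.17 -0.07  0.01]
```

Request:
{"fn": "jog_arm", "kwargs": {
  "offset": [
    [-0.5, 0.5, 2],
    [0, 0, 2],
    [0, 0, 2],
    [0, 0, 1],
    [0, 0, 0]
  ],
  "delta_rot": [
    [-0.2, 0, 0],
    [0, 0, 0],
    [0, 0, 0],
    [0, 0, 0],
    [0, 0, 0]
  ],
  "jaw": [10, 10, 10, 10, 10]
}}

```text
time: 21.05
tool_pos: [502.5, -365.2, 7.6]
tcp_rot: [-180.0, -0.1, -95.0]
ft_force: [0.3, 0.8, -0.1]
finger_gap: 18.9
```

Request:
{"fn": "jog_arm", "kwargs": {
  "offset": [
    [0, 0, 1],
    [0, 0, 0.5]
  ],
  "delta_rot": [
    [0, 0, 0],
    [0, 0, 0]
  ],
  "jaw": [10, 10]
}}

```text
time: 21.25
tool_pos: [502.8, -365.4, 6.4]
tcp_rot: [-179.9, -0.2, -95.0]
ft_force: [0.7, -0.5, -0.1]
finger_gap: 18.6
```

Request:
{"fn": "jog_arm", "kwargs": {
  "offset": [
    [0, 0, 0.5],
    [0, 0, 0.3]
  ],
  "delta_rot": [
    [0, 0, 0],
    [0, 0, 0]
  ],
  "jaw": [10, 10]
}}

```text
time: 21.45
tool_pos: [502.9, -365.5, 6.1]
tcp_rot: [-179.9, -0.2, -95.0]
ft_force: [-1.0, 0.2, 4.1]
finger_gap: 18.6
```

Contact (4 N). Opening to 40%, so the fingers stay clear of the tray wall and the screwdriver, then lifting.

Request:
{"fn": "jog_arm", "kwargs": {
  "offset": [
    [0, 0, -0.3],
    [0, 0, -0.3],
    [0, 0, -0.3],
    [0, 0, -0.3],
    [0, 0, -5],
    [0, 0, -15],
    [0, 0, -35],
    [0, 0, -45],
    [0, 0, -45],
    [0, 0, -20],
    [0, 0, 0],
    [0, 0, 0]
  ],
  "delta_rot": [
    [0, 0, 0],
    [0, 0, 0],
    [0, 0, 0],
    [0, 0, 0],
    [0, 0, 0],
    [0, 0, 0],
    [0, 0, 0],
    [0, 0, 0],
    [0, 0, 0],
    [0, 0, 0],
    [0, 0, 0],
    [0, 0, 0]
  ],
  "jaw": [40, 40, 40, 40, 40, 40, 40, 40, 40, 40, 40, 40]
}}

```text
time: 22.65
tool_pos: [502.6, -364.9, 185.1]
tcp_rot: [-179.8, -0.3, -95.0]
ft_force: [-0.2, 0.3, -0.3]
finger_gap: 34.5
```

```bash
python3 -c "
from h import *
togo([501.3,-364,150],-95)
p,d=cams.snapshot('wrist'); cv2.imwrite('pics/w7.png',p[:,:,::-1])
p,d=cams.snapshot('top'); cv2.imwrite('pics/t7.png',p[:,:,::-1])"
```

```text
t 22.65 pos [ 502.6 -364.9  185.1] rot [-179.77   -0.27  -94.99] F [-0.2  0.3 -0.3] gap 34.5
tool offset [-1.   1.5 35.1]
rotvec [-0.23 -0.27  0.01]
```

View pics/w7.png

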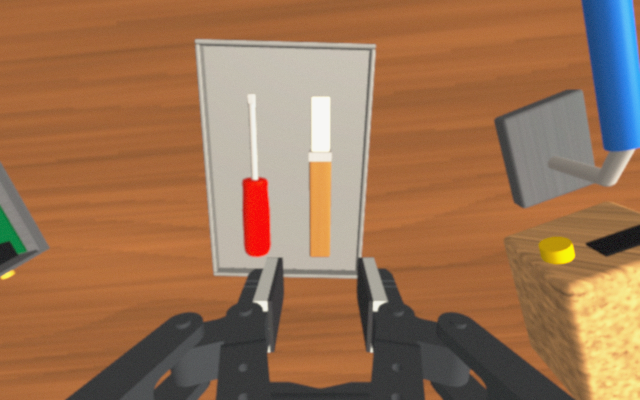

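View pics/t7.png

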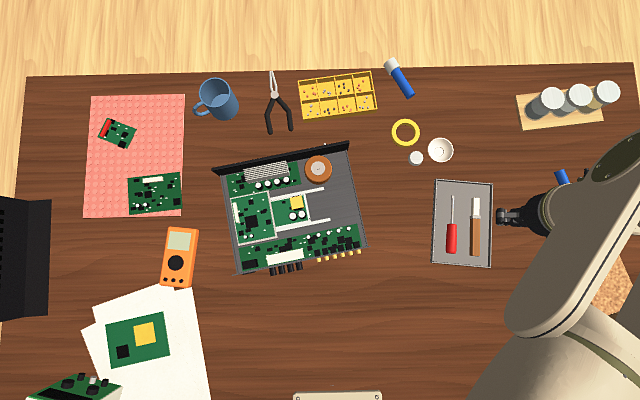

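The drift lies flat at its old place in the tray, at (320,176) in the wrist picture. The bystanders are unmoved and the module is seated. Handing in.

```bash
python3 -c "
from h import *
print(r.hand_in())"
```

```text
the job is handed in; nothing more can be done
None
```

The module is home and the drift is back flat in the tray. I handed the job in at about 23 s on the robot's clock.

- **Seating:** I nudged the module about 26 mm in steps of about 1 mm. It slid against roughly 3 N, then 4–6 N past the earthing spring. Then it stopped dead: four further pushes, rising from 9 N to 15 N, did not move it, and I backed off. The highest force I read was 15 N, under the 25 N limit, though forces were only read at the end of each short move.
- **Contact:** only the nylon tip touched the module, never the gripper.
- **Last checks:** the drift lies in its original spot with the screwdriver untouched beside it. The top picture shows the module square in its guides and the other items where they were. The gripper was open, about 185 mm up, and touching nothing.
- **Not fully certain:** the socket is out of sight, so "home" rests on the rigid stop I felt. By my measurements the stop was about 43 mm beyond the shelf edge. That is within the socket's 40–72 mm range but also near where the spring ends (about 44 mm). I read it as the socket because 15 N is well above the spring's 9 N maximum.
- **Disagreement:** the finger opening read about 19 mm on the 20 mm handle throughout. It had no visible effect.

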